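Clear the dry bath's cover and hold it open at the 45 degree mark

TASK

Take the yellow-lidded specimen cup off the clear cover of the white dry-bath incubator and stand it upright in the shallow blue tray, let go of it, and only then open the cover by its steel bar handle to 45 degrees, so that its red pointer meets the red mark on the quadrant. The cover falls shut if let go: finish while still holding it by the bar, quite still at that mark. Leave the other things on the worktop where they are.

Things in the scene. Friction and masses are not known exactly. Their poses are not given: they have to be found in the camera images.
- dry_bath: White dry-bath incubator, fixed to the worktop: housing 200 (own x) x 220 (own y) x 86 mm high, coloured tube caps inside under the cover. Origin: centre of its underside, on the worktop. Own x points from the front (panel and handle side) to the back (hinge side), y to its left, z up.
- hinge_mid (a point): Point in the middle of the cover's hinge line, which runs level along the bath's y; in the bath's frame at x +100, y 0, z +89 mm.
- cover_angle (a joint): Angle of the cover about the hinge line, rad: 0 shut, grows as the front rises; 0.785 = 45 degrees = the red mark; stop at 1.3. No spring, hardly any friction: cover and handle weigh about 0.35 kg and fall shut from any angle. Some 2 N upward at the bar lifts it.
- handle_mid (a point): Middle of the cover's round steel bar handle, 12 mm thick, 120 mm long along the bath's y, on an arm at each end (108 mm free between arms), 54 mm free gap between bar and cover. It lies 264 mm in front of the hinge line and 6 mm above it (with the cover shut): 95 mm above the worktop, nothing above or below it. The bar can turn in the fingers as the cover swings; the tool may stay pointing down.
- cover: The hinged cover with its bar handle. Origin in the middle of the hinge line, x and y as the bath's when shut, turning with the cover. A white frame 204 x 212 x 12 mm with a clear window flush with its top; closed, its top is 101 mm above the worktop. A red pointer is on its left edge.
- mark_45 (a point): The red mark at 45 degrees on the white quarter-circle scale fixed to the left side of the bath (its y = +119 mm, 3 mm thick), 105 mm from the hinge line; thin black marks each 15 degrees from 0 to 90. The scale is 114 mm in outer radius and reaches up to 203 mm above the worktop.
- cup: Specimen cup with a yellow lid, 61 mm in diameter and 67 mm high (lid is the top 15 mm), 0.06 kg, loose, upright on the cover's window near its middle. Origin: centre of its underside. Grasp it round the lid from above.
- tray: Shallow blue open tray, fixed, 150 (own x) x 130 (own y) x 14 mm, wall and floor 4 to 5 mm thick. Origin: centre of its underside.
- red_cup: Bystander: loose specimen cup with a red lid, 61 mm in diameter, 67 mm high; origin: centre of its underside.
- timer: Bystander: loose white lab timer, 60 x 62 x 17 mm, lying; origin: centre of its underside.
- mouse: Bystander: loose black computer mouse, 104 x 58 x 37 mm; origin: centre of its underside.

How it is judged (in metres and radians):
On the way, in this order (a step that is already met when the one before it is completed fails the run):
1. the yellow-lidded cup stands upright in the blue tray, released, with the cover still shut (x of cup in the frame of tray between -0.045 and 0.045 m and y of cup in the frame of tray between -0.035 and 0.035 m and height (world z) of cup below 0.01 m and angle between cup's own z axis and vertical below 0.12 rad and linear speed of cup below 0.02 m/s and contact force between the fingers and cup below 0.05 N and value of joint cover_angle below 0.1 rad), for 0.2 s.
2. the cover is held by its bar at 45 degrees (within 5) (value of joint cover_angle between 0.695 and 0.875 rad and velocity of joint cover_angle between -0.06 and 0.06 rad/s and contact force between the fingers and cover above 0.4 N and distance between the grasp point and handle_mid below 0.08 m and contact force between cup and cover below 0.05 N), for 0.3 s.
At the end, for the whole second after the job is handed in: The cover stands still at 45 degrees (within 5), held by the fingers on its bar (contact over 0.4 N, gripper within 80 mm of the bar's middle); the yellow-lidded cup stands upright and released in the blue tray, within 45 x 35 mm of its centre (all of step 2 and x of cup in the frame of tray between -0.045 and 0.045 m and y of cup in the frame of tray between -0.035 and 0.035 m and height (world z) of cup below 0.01 m and angle between cup's own z axis and vertical below 0.12 rad and linear speed of cup below 0.02 m/s and contact force between the fingers and cup below 0.05 N); the arm keeps its last pose, push and grip.
It fails at once if the cover is raised while the yellow-lidded cup is not yet in the tray (value of joint cover_angle above 0.15 rad and horizontal distance between cup and tray above 0.09 m).
It fails at once if a bystander (red-lidded cup, timer or mouse) is shifted by more than 3 cm (distance of any of red_cup, timer, mouse from where it was at the start of the episode above 0.03 m).
It also fails if it takes over 58 s, if anything falls off the work surface, if the arm or the gripper's body presses on something with over 40 N, if the wrist force passes 120 N, or if a joint passes its speed limit or range.

ROBOT

A 6-joint arm with a two-finger parallel gripper is mounted at the origin on a cart in front of the work surface, level with it; the furniture and walls round the work are solid. World frame = base frame: x ahead of the robot, y to its left, z up, the work surface at z = 0. Lengths are in mm, angles in rad, forces in N, time in s.
With the tool pointing down it reaches from about 275 to 750 mm from the base axis. Payload 10.2 kg.
Tool frame: the origin (TCP) lies on the mounting face of the last link; the fingertips stand 166 mm ahead of it and the grasp point (between the pads) lies 147 mm ahead of it; z points along the fingers, y is the line along which they close (so a half turn about z gives the same grasp; the last joint's range is limited). The gripper opens to 88 mm and grips with 3 to 60 N. Pads are 18 mm wide; open, the fingers measure 123 mm over their backs; the gripper's body (75 mm by 187 mm) begins 45 mm behind the grasp point.
Start: joints at [0.926, 0.313, 1.498, -0, 1.331, -0.223], TCP at [214.95, 478.987, 404.72] pointing down, gripper open.
Joint ranges: [-2.94, 2.94], [-0.97, 2.17], [0.19, 2.56], [-1.23, 4.37], [0.02, 3.11], [-2.88, 2.88]. Speed limits (rad/s): [2.39, 2.39, 3.01, 3.14, 3.14, 3.14].

INTERFACE

Orientations are given as a unit quaternion [w, x, y, z].
In Python, from cell import ctrl gives the robot as it stands. The module is installed in compiled form; this text tells all that it offers.
- The arm moves only by the tool move_arm, never from a script. Its argument "motion" is text: rows parted by semicolons, each of 7 numbers parted by spaces: the shift along the tool's x, y, z as a fraction of full scale, then the turn, a rotation vector about the tool's x, y, z as a fraction of full scale, then the finger opening in mm, from 0 to 88.1. A call has 1 to 20 rows; each row is the pose to reach, as a shift and turn from the pose commanded when the call began, along the tool's axes at that moment, turning the shorter way round; what a row does not reach only later rows make up. Full scale, the value 1, is 0.1 m for a shift and pi rad for a turn. A row lasts 1/8 s, in which the tool goes at most 62.5 mm and 10.7 degrees, less where a joint would pass 70% of its speed; a pose out of reach is approached as far as the arm can. A call with a number of a shift or a turn outside -1 to 1 is refused whole. A call with a gripper value outside its range is refused whole. The fingers move at their own pace and stop on an object; "newtons" is the grip in N (left out, the last holds). Time passes only in rows, so rows that repeat a pose let the fingers close. It gives the time, the measured TCP pose, the force, the opening and the grip force at its end, in the units of the state.
- ctrl.state(): the state, without advancing time (a new reading comes with each control period).
- ctrl.capture(name): name is "scene" or "top" or "wrist"; returns a dict with "color" (400x640x3 uint8, red, green, blue), "range_z" (400x640 float32, mm along the optical axis (not along the pixel's ray), 0 where there is no reading), "K" (3x3 intrinsics, pixels), "R" (3x3) and "t" (3): a world point X has camera coordinates R X + t. Camera axes: x right, y down, z forward; pixel columns grow to the right and rows downward; lengths in mm; the calibration is good to about 2 mm. A picture is of the moment at which its call begins.
- ctrl.finish_job(): hands the job in; it is judged then, once.
The state is a dict: "time_s": time; "qpos": joint angles; "joint_vel": joint speeds; "joint_efforts": joint torques, N m; "ee_pos": TCP position; "tcp_rot": TCP orientation; "force": force on the tool from outside, world axes, zero at the start; "torque": the same for the moment, N m; "opening": opening from 0.0 (shut) to 1.0 (fully open); "grip_force": force on a finger pad.
Only numpy, scipy, OpenCV 4.12 (cv2) and the standard library are available. Lean on these libraries where they do the work, as an engineer would, in place of code of your own. Each camera call takes 0.05 s, during which the arm holds its last target. There are 200 camera calls.

## Working session

There is one attempt and no reset: what is moved stays moved. The work goes in short steps, Python scripts to look and compute and a tool call to move; the robot and the scene stay as the last step left them, time stands still between calls to the robot, and variables do not carry over. Pictures are saved under pics/ and viewed, at most 10 in all, crops included, and the job is handed in when it is done.

Besides the shell and the picture viewer there is one more tool, called by a JSON object that holds its "fn" and its "kwargs". move_arm: Moves the arm, as the interface text tells. Its arguments: {"type":"object","properties":{"motion":{"type":"string"},"newtons":{"type":"number"}},"required":["motion"]}

```bash
mkdir -p pics; cat > h.py <<'E'
import numpy as np, cv2
from cell import ctrl
def cap(n,save=None):
    c=ctrl.capture(n)
    if save: cv2.imwrite('pics/'+save,cv2.cvtColor(c['color'],cv2.COLOR_RGB2BGR))
    return c
def cloud(c):
    z=c['range_z'].astype(float);v,u=np.indices(z.shape);K=c['K']
    P=np.stack([(u-K[0,2])/K[0,0]*z,(v-K[1,2])/K[1,1]*z,z],-1)
    W=(P-c['t'])@c['R']; W[z<=0]=np.nan
    return W
def plane(c,u,v,h):
    d=c['R'].T@np.linalg.inv(c['K'])@np.array([u,v,1.]);o=-c['R'].T@c['t']
    return o+d*(h-o[2])/d[2]
E
python3 - <<'E'
from h import *
a=cap('scene','s1.png');b=cap('top','t1.png')
for c in(a,b): print(-c['R'].T@c['t'])
s=ctrl.state();print(s)
E
```

```text
[-230.68907753 -747.73924621 1450.92749069]
[ 464.48428262  -81.22577493 1312.5948074 ]
{'time_s': 0.1, 'qpos': array([ 9.25581517e-01,  3.13397897e-01,  1.49833135e+00,  1.53565920e-05,
        1.33099365e+00, -2.23368363e-01]), 'joint_vel': array([-0.00062514, -0.00166634, -0.00268758,  0.00088262, -0.00150649,
        0.00094053]), 'joint_efforts': array([ 1.86733807e-03, -4.02817011e+01, -2.52647477e+01,  6.94678444e-02,
        3.41861579e-02, -7.41385475e-05]), 'ee_pos': array([214.93810489, 478.95706637, 404.2274246 ]), 'tcp_rot': array([-2.44549967e-04,  2.09364506e-01,  9.77837504e-01, -5.09521908e-04]), 'force': array([-0.51783426,  0.31654792, -0.22315956]), 'torque': array([-0.0052126 , -0.00201226, -0.01934588]), 'grip_force': 0.0, 'opening': 1.0006919245333392}
```

View pics/t1.png

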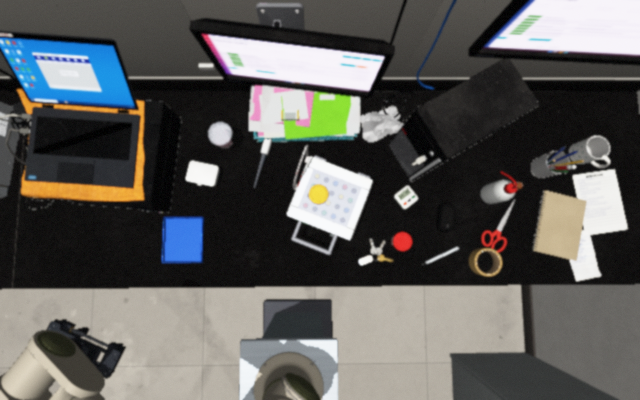

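View pics/s1.png

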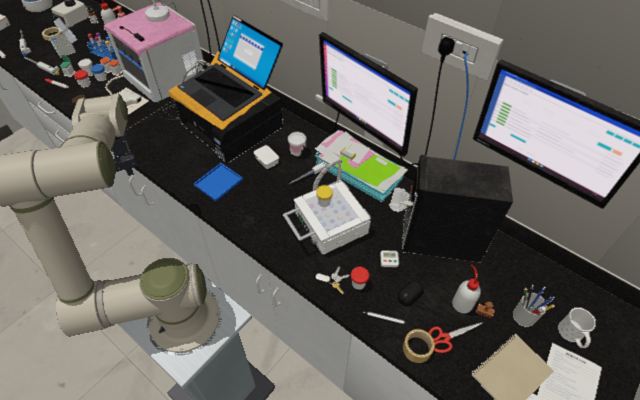

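Top view: yellow lid at (318,194), cover spanning (288–373,155–240), bar near (313,248), tray at (182,240), red cup at (402,242), timer at (405,196). Scene view: cup at (325,192), tray at (218,181), bar to the front-left of the bath.

```bash
python3 - <<'E'
from h import *
c=cap('top');W=cloud(c);hsv=cv2.cvtColor(c['color'],cv2.COLOR_RGB2HSV)
def blob(m,x0,x1,y0,y1):
    k=np.zeros(m.shape,bool);k[y0:y1,x0:x1]=1;m=(m&k).astype(np.uint8)
    n,l,s,ce=cv2.connectedComponentsWithStats(m);i=1+s[1:,4].argmax();return l==i,ce[i],s[i]
H,S,V=[hsv[...,i].astype(int) for i in range(3)]
m,ce,s=blob((H>20)&(H<35)&(S>120)&(V>100),295,345,170,220);print('lid',ce,s,np.nanmedian(W[m],0),plane(c,*ce,67+101))
m,ce,s=blob((H>100)&(H<125)&(S>120)&(V>100),150,215,200,280)
r=cv2.minAreaRect(np.argwhere(m)[:,::-1].astype(np.float32));print('tray',ce,s,r,np.nanmedian(W[m],0),plane(c,*r[0],14))
b=cv2.boxPoints(r);print([plane(c,*p,14).round() for p in b])
# bath white top by height
z=W[...,2];m,ce,s=blob((z>93)&(z<108),270,390,130,260)
pts=W[m][:,:2];r=cv2.minAreaRect(pts.astype(np.float32));print('cover rect',ce,s,r,cv2.boxPoints(r),np.nanmedian(z[m]))
# fine detail
k=(z>75)&(z<120);
big=cv2.resize(c['color'][120:270,260:420],None,fx=5,fy=5,interpolation=cv2.INTER_CUBIC)[:, :,::-1][:600,:800]
big=cv2.resize(c['color'][140:260,260:420],None,fx=5,fy=5,interpolation=cv2.INTER_CUBIC)[:,:,::-1]
cv2.imwrite('pics/crop.png',big)
E
```

```text
lid [318.14028777 193.74460432] [309 185  19  19 278] [609.40492651 -96.94141149 165.82027439] [609.62996872 -97.30731185 168.        ]
tray [182.02632993 239.60021494] [ 161  217   42   46 1861] ((181.5, 239.5), (45.0, 41.0), 90.0) [477.31508996 355.44382303   3.97756026] [478.55770604 353.95479965  14.        ]
[array([554., 424.,  14.]), array([553., 288.,  14.]), array([404., 285.,  14.]), array([405., 419.,  14.])]
cover rect [329.21479039 200.43688177] [ 287  156   85   99 4246] ((579.61572265625, -121.79042053222656), (214.7831268310547, 274.70159912109375), 68.1366195678711) [[ 412.15192  -170.30908 ]
 [ 667.09546  -272.6065  ]
 [ 747.0795    -73.27176 ]
 [ 492.136      29.025665]] 99.67572945922092
```

View pics/crop.png

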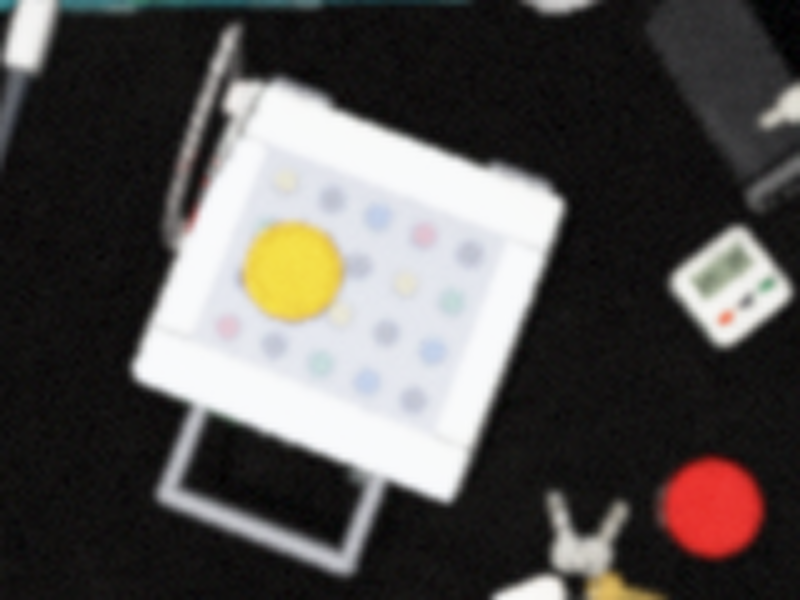

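Crop (×5, offset 260,140): bar runs from (162,493) to (348,568), hinge at upper right edge, scale at the left edge. Check the bar by pixel rays against the depth rectangle, and work out the first moves.

```bash
python3 - <<'E'
from h import *
c=cap('top');W=cloud(c)
e=[plane(c,260+u/5,140+v/5,97) for u,v in((162,493),(348,568))];print(e,np.linalg.norm(e[0]-e[1]),(e[0]+e[1])/2)
d=e[1]-e[0];print('bar dir',np.degrees(np.arctan2(d[1],d[0])))
# long cover edges from rays: corners of frame in crop, top at 101
q=[plane(c,260+u/5,140+v/5,101)[:2] for u,v in((132,370),(450,503),(567,205),(262,78))]
for i in range(4):
    d=q[(i+1)%4]-q[i];print(q[i].round(1),np.linalg.norm(d).round(1),np.degrees(np.arctan2(d[1],d[0])).round(1))
z=W[...,2];a=np.radians(-21.9);bx=np.array([np.cos(a),np.sin(a)]);by=np.array([-bx[1],bx[0]])
m=(z>85)&(z<112);P=W[m];X=P[:,:2]-np.array([457.7,-72.9]);f=X@bx;l=X@by
k=(abs(f)<15)&(abs(l)<45);print('bar',k.sum(),f[k].mean(),f[k].min(),f[k].max(),np.median(P[k,2]));print(np.polyfit(l[k],f[k],1))
k=(abs(f)<40)&(abs(l)<90);print('l range',l[k].min(),l[k].max())
k=(f>70)&(f<250)&(abs(l)<115);print('cover l',np.percentile(l[k],[.5,99.5]),np.percentile(f[k],[.5,99.5]))
E
```

```text
[array([478.19041513, -17.22588108,  97.        ]), array([ 431.03513334, -132.72578289,   97.        ])] 124.75515187380961 [454.61277424 -74.97583198  97.        ]
bar dir -112.20877866057447
[554.8   1.3] 214.9 -113.0
[ 470.8 -196.4] 202.4 -22.4
[ 658.  -273.4] 209.6 66.8
[740.4 -80.8] 203.0 156.1
bar 110 -0.10968414903151547 -5.900557579739704 5.709434306408851 98.65377403408291
[ 0.00232331 -0.10785656]
l range -66.29913330430732 64.26265183374059
cover l [-106.97443799  106.07452196] [ 70.83320431 249.07042204]
```

{"fn": "move_arm", "kwargs": {"motion": "-0.3 -0.2 0 0 0 0.06 88; -0.6 -0.4 0 0 0 0.12 88; -1 -0.61 0 0 0 0.18 88; -1 -0.61 0 0 0 0.24 88; -1 -0.61 0 0 0 0.3 88; -1 -0.61 0 0 0 0.36 88; -1 -0.61 0 0 0 0.42 88; -1 -0.61 0 0 0 0.487 88; -1 -0.61 0 0 0 0.487 88; -1 -0.61 0 0 0 0.487 88"}}

```text
time_s: 1.45
ee_pos: [281.2, 382.4, 404.7]
tcp_rot: [0.0, 0.827, 0.562, -0.0]
force: [0.1, 0.0, -0.1]
opening: 0.996
grip_force: 0.0
```

{"fn": "move_arm", "kwargs": {"motion": "-0.2 0.3 0 0 0 0 88; -0.45 0.65 0 0 0 0 88; -0.65 0.96 0 0 0 0 88"}}

```text
time_s: 1.82
ee_pos: [346.7, 285.2, 404.8]
tcp_rot: [0.0, 0.827, 0.562, 0.0]
force: [0.6, 0.4, 0.5]
opening: 1.001
grip_force: 0.0
```

{"fn": "move_arm", "kwargs": {"motion": "-0.3 0.45 0 0 0 0 88; -0.65 0.96 0 0 0 0 88"}}

```text
time_s: 2.08
ee_pos: [411.7, 189.0, 404.9]
tcp_rot: [0.0, 0.827, 0.562, 0.0]
force: [0.2, 0.5, 0.3]
opening: 1.001
grip_force: 0.0
```

{"fn": "move_arm", "kwargs": {"motion": "-0.3 0.45 0 0 0 0 88; -0.65 0.96 0 0 0 0 88"}}

```text
time_s: 2.33
ee_pos: [476.8, 92.7, 404.9]
tcp_rot: [0.0, 0.827, 0.562, 0.0]
force: [0.3, -0.0, -0.2]
opening: 1.001
grip_force: 0.0
```

{"fn": "move_arm", "kwargs": {"motion": "-0.3 0.45 0 0 0 0 88; -0.65 0.96 0 0 0 0 88; -0.65 0.96 0 0 0 0 88; -0.65 0.96 0 0 0 0 88"}}

```text
time_s: 2.82
ee_pos: [540.8, -1.4, 404.5]
tcp_rot: [-0.0, 0.828, 0.561, -0.0]
force: [-0.2, -0.8, -0.2]
opening: 0.996
grip_force: 0.0
```

{"fn": "move_arm", "kwargs": {"motion": "-0.3 0.5 0 0 0 0 88; -0.64 0.99 0 0 0 0 88; -0.64 0.99 0 0 0 0 88; -0.64 0.99 0.2 0 0 0 88; -0.64 0.99 0.4 0 0 0 88; -0.64 0.99 0.4 0 0 0 88; -0.64 0.99 0.4 0 0 0 88"}}

```text
time_s: 3.7
ee_pos: [609.0, -96.9, 366.1]
tcp_rot: [0.001, 0.828, 0.561, 0.001]
force: [-0.2, 0.0, 0.7]
opening: 0.995
grip_force: 0.0
```

```bash
python3 - <<'E'
from h import *
c=cap('wrist','w1.png');hsv=cv2.cvtColor(c['color'],cv2.COLOR_RGB2HSV)
m=cv2.inRange(hsv,(20,120,90),(35,255,255));n,l,s,ce=cv2.connectedComponentsWithStats(m);i=1+s[1:,4].argmax();k=l==i
W=cloud(c)[k];W=W[abs(W[:,2]-168)<6];print(s[i],len(W),plane(c,*ce[i],168))
if len(W): print(cv2.minEnclosingCircle(W[:,:2].astype(np.float32)),np.median(W[:,2]))
print(ctrl.state()['ee_pos'])
E
```

```text
[ 269  181  106  102 8330] 8034 [611.45978923 -94.45135166 168.        ]
((610.1730346679688, -97.74785614013672), 30.281517028808594) 167.52415689265734
[609.03949476 -97.16779912 366.07742618]
```

View pics/w1.png

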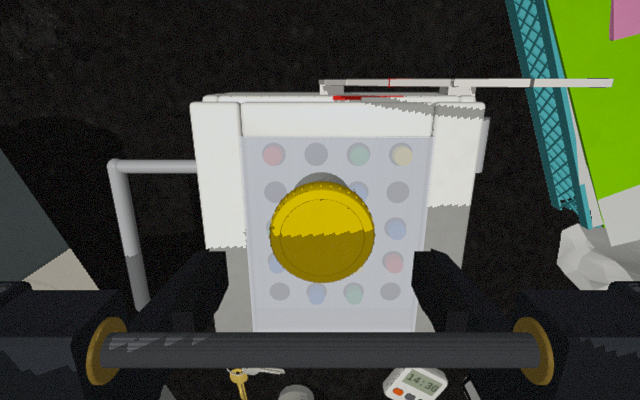

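The wrist view shows the lid at (322,231), centred between the fingers, agreeing with the top view. I'll go down and grip.

{"fn": "move_arm", "kwargs": {"motion": "0 0 0.3 0 0 0 88; 0 0 0.5 0 0 0 88; 0 0 0.6 0 0 0 88; 0 0 0.6 0 0 0 88; 0 0 0.6 0 0 0 50; 0 0 0.6 0 0 0 50; 0 0 0.6 0 0 0 50; 0 0 0.6 0 0 0 50; 0 0 0.6 0 0 0 50; 0 0 0.6 0 0 0 50", "newtons": 12}}

```text
time_s: 5.0
ee_pos: [609.2, -98.0, 305.1]
tcp_rot: [0.0, 0.828, 0.56, 0.0]
force: [-1.0, -0.6, 3.4]
opening: 0.664
grip_force: 12.0
```

{"fn": "move_arm", "kwargs": {"motion": "0 0 -0.1 0 0 0 50; 0 0 -0.3 0 0 0 50; 0 0 -0.6 0 0 0 50; 0 0 -0.9 0 0 0 50; 0 0 -1 0 0 0 50; 0 0 -1 0 0 0 50"}}

```text
time_s: 5.75
ee_pos: [609.1, -97.9, 404.6]
tcp_rot: [0.0, 0.828, 0.56, 0.0]
force: [-0.1, -1.2, -0.7]
opening: 0.669
grip_force: 12.0
```

```bash
cat > d.py <<'E'
from h import *
import sys
from scipy.spatial.transform import Rotation as R
s=ctrl.state();q=s['tcp_rot'];r=R.from_quat([q[1],q[2],q[3],q[0]])
d=r.inv().apply(np.array([float(a) for a in sys.argv[1:4]])-s['ee_pos'])/100
print(s['ee_pos'].round(1),s['opening'],s['grip_force'],'delta frac',d.round(3),'yaw',np.degrees(np.arctan2(r.as_matrix()[1,1],r.as_matrix()[0,1])))
E
python3 d.py 479 354 405
```

```text
[609.1 -97.9 404.6] 0.6694729613941939 12.000003547727829 delta frac [ 3.712 -2.888 -0.005] yaw -21.827620869679066
```

{"fn": "move_arm", "kwargs": {"motion": "0.15 -0.12 0 0 0 0 50; 0.4 -0.31 0 0 0 0 50; 0.66 -0.51 0 0 0 0 50; 0.93 -0.72 0 0 0 0 50"}}

```text
time_s: 6.25
ee_pos: [576.0, 17.1, 403.6]
tcp_rot: [-0.001, 0.828, 0.561, -0.001]
force: [0.4, 0.1, -1.0]
opening: 0.667
grip_force: 12.0
```

{"fn": "move_arm", "kwargs": {"motion": "0.31 -0.24 0 0 0 0 50; 0.62 -0.48 0 0 0 0 50; 0.93 -0.72 0 0 0 0 50"}}

```text
time_s: 6.62
ee_pos: [543.4, 130.4, 403.7]
tcp_rot: [-0.001, 0.828, 0.561, -0.001]
force: [0.8, -0.1, -0.4]
opening: 0.668
grip_force: 12.0
```

{"fn": "move_arm", "kwargs": {"motion": "0.31 -0.24 0 0 0 0 50; 0.62 -0.48 0 0 0 0 50; 0.93 -0.72 0 0 0 0 50"}}

```text
time_s: 7.0
ee_pos: [510.9, 243.3, 403.7]
tcp_rot: [-0.0, 0.828, 0.561, -0.001]
force: [0.6, 0.2, 0.2]
opening: 0.669
grip_force: 12.0
```

{"fn": "move_arm", "kwargs": {"motion": "0.3 -0.23 0 0 0 0 50; 0.58 -0.45 0 0 0 0 50; 0.8 -0.62 0 0 0 0 50; 0.92 -0.73 0 0 0 0 50; 0.92 -0.73 0 0 0 0 50; 0.92 -0.73 0 0 0 0 50"}}

```text
time_s: 7.75
ee_pos: [478.9, 353.3, 404.5]
tcp_rot: [0.0, 0.828, 0.56, -0.0]
force: [-0.1, 0.3, 0.4]
opening: 0.669
grip_force: 12.0
```

```bash
python3 d.py 479 354 211
```

```text
[478.9 353.3 404.5] 0.6693151486026834 11.99992474190367 delta frac [ 0.008 -0.002  1.935] yaw -21.863351900580188
```

{"fn": "move_arm", "kwargs": {"motion": "0 0 0.2 0 0 0 50; 0 0 0.5 0 0 0 50; 0 0 0.8 0 0 0 50; 0 0 1 0 0 0 50; 0 0 1 0 0 0 50"}}

```text
time_s: 8.38
ee_pos: [479.0, 353.0, 303.6]
tcp_rot: [-0.0, 0.829, 0.56, -0.001]
force: [0.1, 0.3, -0.5]
opening: 0.667
grip_force: 12.0
```

{"fn": "move_arm", "kwargs": {"motion": "0 0 0.25 0 0 0 50; 0 0 0.5 0 0 0 50; 0 0 0.7 0 0 0 50; 0 0 0.82 0 0 0 50; 0 0 0.9 0 0 0 50; 0 0 0.93 0 0 0 50; 0 0 0.95 0 0 0 50; 0 0 0.95 0 0 0 50; 0 0 0.95 0 0 0 50"}}

```text
time_s: 9.5
ee_pos: [478.8, 353.9, 210.0]
tcp_rot: [0.0, 0.828, 0.56, 0.0]
force: [-0.7, -0.1, -1.1]
opening: 0.669
grip_force: 12.0
```

Down another 1.5 mm, release, wait, then rise.

{"fn": "move_arm", "kwargs": {"motion": "0 0 0.01 0 0 0 50; 0 0 0.015 0 0 0 50; 0 0 0.015 0 0 0 65; 0 0 0.015 0 0 0 75; 0 0 0.015 0 0 0 88; 0 0 0.015 0 0 0 88; 0 0 0.015 0 0 0 88; 0 0 0.015 0 0 0 88; 0 0 -0.15 0 0 0 88; 0 0 -0.4 0 0 0 88; 0 0 -0.7 0 0 0 88; 0 0 -0.98 0 0 0 88; 0 0 -0.98 0 0 0 88; 0 0 -0.98 0 0 0 88"}}

```text
time_s: 11.25
ee_pos: [478.6, 353.8, 307.1]
tcp_rot: [-0.0, 0.828, 0.56, -0.001]
force: [0.2, 0.0, -0.4]
opening: 0.998
grip_force: 0.0
```

```bash
python3 - <<'E'
from h import *
c=cap('wrist','w2.png');W=cloud(c);hsv=cv2.cvtColor(c['color'],cv2.COLOR_RGB2HSV)
m=cv2.inRange(hsv,(20,120,90),(35,255,255))>0;P=W[m];print(len(P),np.nanpercentile(P[:,2],[1,50,99]))
P=P[abs(P[:,2]-71)<6];print(cv2.minEnclosingCircle(P[:,:2].astype(np.float32)))
A=np.c_[P[:,:2],np.ones(len(P))];print('tilt',np.linalg.lstsq(A,P[:,2],rcond=None)[0])
E
python3 d.py 457.6 -73 350
```

```text
9285 [ 62.34983765  71.03505787 227.03626991]
((479.2640075683594, 353.4571228027344), 30.742942810058594)
tilt [-4.30361651e-03 -9.48377125e-03  7.59086428e+01]
[478.6 353.8 306.7] 0.9960465645888023 0.0 delta frac [-4.04   1.392 -0.429] yaw -21.831867487572172
```

View pics/w2.png

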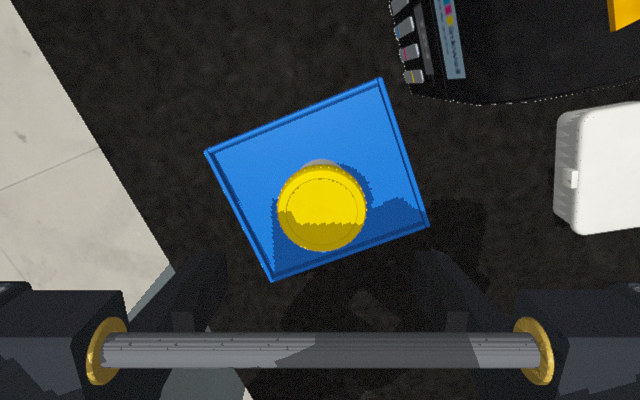

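The cup stands upright, centred in the tray: lid at pixel (322,208), measured at (479,353), 71 mm high. Now to the bar.

{"fn": "move_arm", "kwargs": {"motion": "-0.2 0.07 -0.2 0 0 0 40; -0.5 0.17 -0.43 0 0 0 40; -0.81 0.28 -0.43 0 0 0 40"}}

```text
time_s: 11.68
ee_pos: [474.6, 267.5, 351.2]
tcp_rot: [0.0, 0.828, 0.561, 0.001]
force: [1.5, 0.6, -0.5]
opening: 0.681
grip_force: 0.0
```

{"fn": "move_arm", "kwargs": {"motion": "-0.4 0.14 0 0 0 0 40; -0.81 0.28 0 0 0 0 40"}}

```text
time_s: 11.92
ee_pos: [470.2, 181.5, 349.7]
tcp_rot: [-0.0, 0.828, 0.561, -0.001]
force: [1.1, 0.0, -0.5]
opening: 0.461
grip_force: 0.0
```

{"fn": "move_arm", "kwargs": {"motion": "-0.4 0.14 0 0 0 0 40; -0.81 0.28 0 0 0 0 40"}}

```text
time_s: 12.18
ee_pos: [466.1, 95.8, 349.9]
tcp_rot: [-0.0, 0.828, 0.56, -0.001]
force: [0.9, -0.5, -0.8]
opening: 0.459
grip_force: 0.0
```

{"fn": "move_arm", "kwargs": {"motion": "-0.4 0.14 0 0 0 0 40; -0.81 0.28 0 0 0 0 40"}}

```text
time_s: 12.42
ee_pos: [462.0, 10.2, 349.9]
tcp_rot: [-0.001, 0.828, 0.56, -0.001]
force: [0.9, -0.5, 0.6]
opening: 0.451
grip_force: 0.0
```

{"fn": "move_arm", "kwargs": {"motion": "-0.35 0.12 0 0 0 0 40; -0.6 0.21 0 0 0 0 40; -0.8 0.27 0 0 0 0 40; -0.8 0.27 0 0 0 0 40; -0.8 0.27 0 0 0 0 40"}}

```text
time_s: 13.05
ee_pos: [457.6, -72.2, 350.3]
tcp_rot: [-0.0, 0.828, 0.561, -0.0]
force: [0.6, -0.0, -0.3]
opening: 0.454
grip_force: 0.0
```

```bash
python3 - <<'E'
from h import *
c=cap('wrist','w3.png');W=cloud(c);z=W[...,2]
a=np.radians(-21.9);bx=np.array([np.cos(a),np.sin(a)]);by=np.array([-bx[1],bx[0]])
P=W[(z>85)&(z<110)];X=P[:,:2]-np.array([457.6,-73]);f=X@bx;l=X@by
k=(abs(f)<12)&(abs(l)<60)
print(k.sum());
if k.sum():print(f[k].min(),f[k].max(),l[k].min(),l[k].max(),np.percentile(P[k,2],95),np.polyfit(l[k],f[k],1))
E
python3 d.py 457.6 -73 242
```

```text
2846
-6.152548607583254 11.996633061585758 -59.9996246132732 59.87941068719957 102.07518358184979 [0.00226483 0.30352613]
[457.6 -72.1 350.5] 0.4523934986883164 0.0 delta frac [-0.009  0.004  1.085] yaw -21.784362383227595
```

View pics/w3.png

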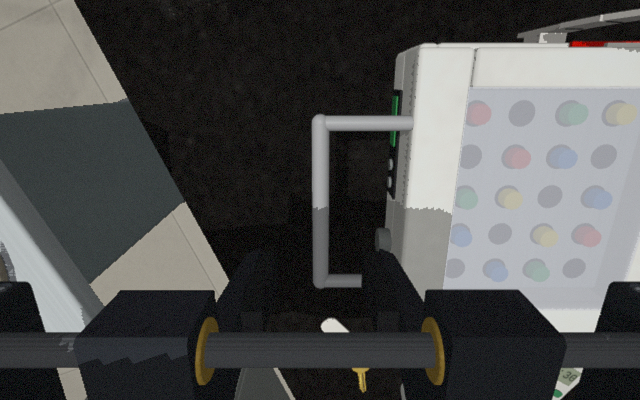

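The wrist view shows the bar at columns 313–327, rows 120–285, centred between the fingers. I'll go down and grip.

{"fn": "move_arm", "kwargs": {"motion": "0 0 0.3 0 0 0 40; 0 0 0.6 0 0 0 40; 0 0 0.9 0 0 0 40; 0 0 1 0 0 0 40; 0 0 1 0 0 0 40"}}

```text
time_s: 13.72
ee_pos: [457.8, -72.5, 250.8]
tcp_rot: [-0.0, 0.828, 0.561, -0.0]
force: [-0.7, 0.3, 0.3]
opening: 0.448
grip_force: 0.0
```

{"fn": "move_arm", "kwargs": {"motion": "0 0 0.085 0 0 0 40; 0 0 0.085 0 0 0 40; 0 0 0.085 0 0 0 5; 0 0 0.085 0 0 0 5; 0 0 0.085 0 0 0 5; 0 0 0.085 0 0 0 5; 0 0 0.085 0 0 0 5; 0 0 0.085 0 0 0 5", "newtons": 20}}

```text
time_s: 14.72
ee_pos: [457.6, -72.8, 242.3]
tcp_rot: [0.0, 0.828, 0.56, -0.0]
force: [-1.8, 0.4, 4.4]
opening: 0.125
grip_force: 19.3
```

```bash
python3 - <<'E'
from h import *
s=ctrl.state();print(s['ee_pos'],s['force'],s['opening']*88,s['grip_force'])
# tool axes: y=bath x (toward hinge), z down. from shut to th: dy, dz in fractions
for i in range(0,19):
    t=np.radians(i*2.5);f=264*np.cos(t)-6*np.sin(t);u=264*np.sin(t)+6*np.cos(t)
    print(i*2.5,round((264-f)/100,3),round(-(u-6)/100,3))
E
```

```text
[457.58642889 -72.82820666 242.34589288] [-1.78130965  0.37451948  4.36303211] 11.039492940266369 19.28306356072426
0.0 0.0 -0.0
2.5 0.005 -0.115
5.0 0.015 -0.23
7.5 0.03 -0.344
10.0 0.051 -0.458
12.5 0.076 -0.57
15.0 0.105 -0.681
17.5 0.14 -0.791
20.0 0.18 -0.899
22.5 0.224 -1.006
25.0 0.273 -1.11
27.5 0.326 -1.212
30.0 0.384 -1.312
32.5 0.446 -1.409
35.0 0.512 -1.503
37.5 0.582 -1.595
40.0 0.656 -1.683
42.5 0.734 -1.768
45.0 0.816 -1.849
```

{"fn": "move_arm", "kwargs": {"motion": "0 0.005 -0.115 0 0 0 5; 0 0.015 -0.23 0 0 0 5; 0 0.03 -0.344 0 0 0 5; 0 0.05 -0.458 0 0 0 5; 0 0.075 -0.57 0 0 0 5; 0 0.105 -0.68 0 0 0 5; 0 0.14 -0.79 0 0 0 5; 0 0.18 -0.9 0 0 0 5; 0 0.18 -0.9 0 0 0 5"}}

```text
time_s: 15.85
ee_pos: [474.8, -79.7, 333.1]
tcp_rot: [0.001, 0.828, 0.56, 0.001]
force: [7.7, -3.4, -4.1]
opening: 0.116
grip_force: 20.1
```

{"fn": "move_arm", "kwargs": {"motion": "0 0.044 -0.107 0 0 0 5; 0 0.093 -0.211 0 0 0 5; 0 0.146 -0.313 0 0 0 5; 0 0.204 -0.413 0 0 0 5; 0 0.266 -0.51 0 0 0 5; 0 0.332 -0.604 0 0 0 5; 0 0.402 -0.696 0 0 0 5; 0 0.476 -0.784 0 0 0 5; 0 0.554 -0.869 0 0 0 5; 0 0.6 -0.914 0 0 0 5; 0 0.636 -0.95 0 0 0 5; 0 0.636 -0.95 0 0 0 5; 0 0.636 -0.95 0 0 0 5; 0 0.636 -0.95 0 0 0 5; 0 0.636 -0.95 0 0 0 5"}}

```text
time_s: 17.73
ee_pos: [534.2, -103.6, 424.3]
tcp_rot: [-0.001, 0.828, 0.56, 0.0]
force: [16.9, -5.8, -20.3]
opening: 0.11
grip_force: 21.4
```

```bash
python3 - <<'E'
from h import *
s=ctrl.state();print(s['ee_pos'],s['force'],s['opening']*88,s['grip_force'],abs(s['joint_vel']).max())
c=cap('scene');t=cap('top')
im=np.hstack([cv2.resize(x,(400,400),interpolation=cv2.INTER_CUBIC) for x in(c['color'][140:270,260:390],t['color'][130:260,250:380])])
cv2.imwrite('pics/e1.png',im[:,:,::-1])
a=np.radians(-21.9);bx=np.array([np.cos(a),np.sin(a)]);by=np.array([-bx[1],bx[0]]);h=np.array([457.6,-73])+264*bx
for x in(c,t):
    P=cloud(x).reshape(-1,3);P=P[np.isfinite(P[:,0])];f=-(P[:,:2]-h)@bx;l=(P[:,:2]-h)@by
    # flat frame strips on the cover (sides), clear of scale
    k=(abs(l)>75)&(abs(l)<104)&(f>20)&(f<160)&(P[:,2]>89+f*.6)&(P[:,2]<89+f*1.5+25)
    if k.sum()>10:
        p=np.polyfit(f[k],P[k,2],1);print(k.sum(),np.degrees(np.arctan(p[0])),p)
m=cloud(t);hs=cv2.cvtColor(t['color'],cv2.COLOR_RGB2HSV);k=(cv2.inRange(hs,(20,120,90),(35,255,255))>0)&(np.arange(640)<230)&(m[...,1]>280)&(m[...,1]<430)&(m[...,0]<560)
print('cup',k.sum(),np.nanmedian(m[k],0))
E
```

```text
[ 534.2200191  -103.61484973  424.34282698] [ 16.91451234  -5.81389495 -20.27503119] 9.68652183293694 21.413129568099976 0.0009449245360864558
208 44.657031149438495 [  0.98809922 105.39969086]
531 44.85862669411522 [  0.99507728 105.5957152 ]
cup 262 [479.77236586 352.28143861  69.0400781 ]
```

View pics/e1.png

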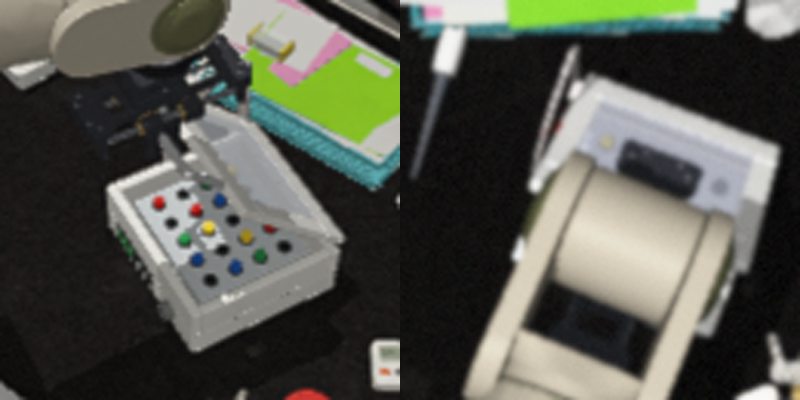

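The cover is open and measures 44.7–44.9° in both views, held by the gripper. I'll relieve the outward pull on the hinge slightly, settle and recheck.

{"fn": "move_arm", "kwargs": {"motion": "0 0.005 0.005 0 0 0 5; 0 0.01 0.01 0 0 0 5; 0 0.01 0.01 0 0 0 5; 0 0.01 0.01 0 0 0 5; 0 0.01 0.01 0 0 0 5; 0 0.01 0.01 0 0 0 5; 0 0.01 0.01 0 0 0 5; 0 0.01 0.01 0 0 0 5"}}

```text
time_s: 18.82
ee_pos: [534.6, -103.7, 424.4]
tcp_rot: [-0.001, 0.828, 0.56, -0.0]
force: [8.2, -3.5, -11.5]
opening: 0.114
grip_force: 20.7
```

```bash
python3 - <<'E'
from h import *
a=np.radians(-21.9);bx=np.array([np.cos(a),np.sin(a)]);by=np.array([-bx[1],bx[0]]);h=np.array([457.6,-73])+264*bx
t=cap('top');P=cloud(t).reshape(-1,3);P=P[np.isfinite(P[:,0])];f=-(P[:,:2]-h)@bx;l=(P[:,:2]-h)@by
k=(abs(l)>75)&(abs(l)<104)&(f>20)&(f<160)&(P[:,2]>89+f*.6)&(P[:,2]<89+f*1.5+25)
A=np.degrees(np.arctan(np.polyfit(f[k],P[k,2],1)[0]));s=ctrl.state()
print(A,s['force'],s['grip_force'],s['ee_pos'],abs(s['joint_vel']).max())
if 43<A<47 and s['grip_force']>5: print(ctrl.finish_job())
E
```

```text
44.78718008090138 [  8.11579822  -3.40795593 -11.90726323] 20.696859508752823 [ 534.61702787 -103.67619945  424.4080413 ] 0.0017722013191048464
the job is handed in; nothing more can be done
None
```

The job is handed in at about 19 s: the yellow-lidded cup stands upright and released in the blue tray, and the gripper is holding the cover still by its bar at a measured 44.8°; the judge gave no verdict.

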